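# Pack the sample carry tray at the blood-screening table

### The arm

A 6-joint arm with a two-finger parallel gripper is mounted at the origin on the work surface. World frame = base frame: x ahead of the robot, y to its left, z up, the work surface at z = 0. Lengths are in m, angles in rad, forces in N, time in s.
With the tool pointing down it reaches from about 0.35 to 0.775 m from the base axis. Payload 5.5 kg.
Tool frame: the origin (TCP) lies at the very end of the fingers, on their centre line; the grasp point (between the pads) lies 19 mm behind it; z points along the fingers, y is the line along which they close (so a half turn about z gives the same grasp; the last joint's range is limited). The gripper opens to 85 mm and grips with 20 to 120 N. Pads are 22 mm wide; open, the fingers measure 114 mm over their backs; the gripper's body (76 mm by 85 mm) begins 54 mm behind the grasp point. The pads swing forward as they close: fully open they stand 13 mm farther back than shut.
Start: joints at [-1.299, 0.313, 0.046, 1.304, 0, 1.431], TCP at [0.23, -0.527, 0.231] pointing down, gripper open.
Joint ranges: [-2.76, 2.76], [-0.86, 1.69], [-1.03, 1.26], [-2.2, 2.34], [-1.47, 1.5], [-3.14, 3.14]. Speed limits (rad/s): [2.57, 2.57, 3.14, 3.14, 3.14, 3.14].

### API

Orientations are given as a unit quaternion [w, x, y, z].
In Python, from workcell import env gives the robot as it stands. The module is installed in compiled form; this text tells all that it offers.
- The arm moves only by the tool jog_arm, never from a script. Its arguments are lists of equal length, an entry for each row: "gripper": the opening, from 0 (shut) to 1 (fully open); "offset": the shift along the world's x, y, z in cm, a list of three; "twist": the turn about the world's z in degrees. In form: {"gripper": [gripper, ...], "offset": [[dx, dy, dz], ...], "twist": [twist, ...]}. A call has exactly 8 rows; each row is the pose to reach, as a shift and turn from the pose commanded when the call began; what a row does not reach only later rows make up. A row lasts 1/8 s, in which the tool goes at most 62.5 mm and 10.7 degrees, less where a joint would pass 70% of its speed; a pose out of reach is approached as far as the arm can. A call with a gripper value outside its range is refused whole. The fingers move at their own pace and stop on an object; "squeeze" is the grip in N (left out, the last holds). Time passes only in rows, so rows that repeat a pose let the fingers close, or fill a call up. It gives the time, the measured TCP pose, the force, the opening and the grip force at its end, in the units of the state.
- env.get_state(): the state, without advancing time (a new reading comes with each control period).
- env.read_camera(name): name is "scene" or "top"; returns a dict with "image" (480x640x3 uint8, red, green, blue), "z_map" (480x640 float32, m along the optical axis (not along the pixel's ray), 0 where there is no reading), "fovy" (degrees; the focal length in pixels is half the picture's height over the tangent of half this angle, whatever the lens; pixels are square), "cx", "cy" (the principal point, pixels), "cam_to_world" (4x4, takes a point from camera to world coordinates). Camera axes: x right, y up, looking along -z (the intrinsics and any distortion apply to the point x, -y, -z); pixel columns grow to the right and rows downward; lengths in m; the calibration is good to about 2 mm. A picture is of the moment at which its call begins.
- env.hand_in(): hands the job in; it is judged then, once.
The state is a dict: "clock": time; "joint_pos": joint angles; "qvel": joint speeds; "tau": joint torques, N m; "tcp_pos": TCP position; "orientation": TCP orientation; "wrist_force": force on the tool from outside, world axes, zero at the start; "ft_torque": the same for the moment, N m; "finger_gap": finger opening in m; "grip_force": force on a finger pad.
Only numpy, scipy, OpenCV 4.12 (cv2) and the standard library are available. Lean on these libraries where they do the work, as an engineer would, in place of code of your own. Each camera call takes 0.05 s, during which the arm holds its last target. There are 200 camera calls.

### The job

Pack the carry tray for the lab: the sample pot with its cap on, the small capped vial, the white slide box and the tube rack that holds tubes each go upright on the floor of the cut-out in the tray that is shaped for it. Set each one down rather than dropping it, and leave the open pot and the empty rack where they stand.

Things in the scene. Friction and masses are not known exactly. Their poses are not given: they have to be found in the camera images.
- pot_mid (a point): the capped sample pot: upright round clear pot, widest at its white screw cap (60 mm diameter, top 16 mm), tapering from 58 mm under the cap to 52 mm at the foot, 66 mm tall, about 90 g, standing on the table. The point is its centre, 33 mm above its underside; z up
- vial_mid (a point): the small capped vial: upright round clear vial 32 mm in diameter with a white cap 34 mm in diameter (top 16 mm), 64 mm tall, about 40 g. The point is its centre, 32 mm above its underside; z up
- slides_mid (a point): the slide box: a closed white plastic box standing upright, 72 mm long (its x), 26 mm wide (its y), 60 mm tall (z), about 100 g. The point is its centre, 30 mm above its underside
- rack_grip (a point): the filled tube rack: a white block 66 mm long (its x), 44 mm wide (its y), 45 mm high, with six red-capped tubes in it (2 by 3, fast in the block) whose caps reach 85 mm above its underside, about 160 g. The point is on its middle axis, 33 mm above its underside, in the upper part of the block (grip the block, across its width); z up
- open_pot_mid (a point): look-alike to be left: an unused clear pot without a cap, open at the top, 60 mm rim diameter, 62 mm tall. The point is its centre, 31 mm above its underside; z up
- empty_rack_mid (a point): look-alike to be left: the same white block, 66 x 44 x 45 mm, with six dark empty holes and no tubes. The point is its centre, 22.5 mm above its underside; z up
- cell_pot_floor (a point): a large round cut-out, 80 mm in diameter (for the sample pot), cut 8 mm deep into a fixed grey insert plate (104 mm square, its top 19 mm above the table) in the carry tray; its floor is white. The point is the centre of the cut-out's floor, 11 mm above the table; z up, x and y along the plate's sides. The four plates lie 2 by 2, 107 mm apart, in a fixed flat white tray, 224 mm square, rim 18 mm high.
- cell_vial_floor (a point): a small round cut-out, 52 mm in diameter (for the vial), cut 8 mm deep into a fixed grey insert plate (104 mm square, its top 19 mm above the table) in the carry tray; its floor is white. The point is the centre of the cut-out's floor, 11 mm above the table; z up, x and y along the plate's sides.
- cell_slides_floor (a point): a long narrow rectangular cut-out, 90 mm along x and 44 mm along y (for the slide box), cut 8 mm deep into a fixed grey insert plate (104 mm square, its top 19 mm above the table) in the carry tray; its floor is white. The point is the centre of the cut-out's floor, 11 mm above the table; z up, x and y along the plate's sides.
- cell_rack_floor (a point): a broad rectangular cut-out, 86 mm along x and 64 mm along y (for the tube rack), cut 8 mm deep into a fixed grey insert plate (104 mm square, its top 19 mm above the table) in the carry tray; its floor is white. The point is the centre of the cut-out's floor, 11 mm above the table; z up, x and y along the plate's sides.
Mind the look-alikes: they are no part of the job. What is shaped like the part that bears pot_mid but green is not meant. What is shaped like the part that bears empty_rack_mid but green is not meant.

How it is judged:
At the end, for the whole second after the job is handed in: The capped pot, the vial, the slide box and the filled rack each stand at rest in their own cut-out: centre within 15 mm of the cut-out's centre, resting on its floor (height within 5 mm), upright within 0.12 rad. The open pot and the empty rack are upright and within 30 mm of where they stood (horizontal distance between pot_mid and cell_pot_floor below 0.015 m and z of pot_mid in the frame of cell_pot_floor between 0.028 and 0.038 m and angle between each of pot_mid, vial_mid, slides_mid, rack_grip, open_pot_mid, empty_rack_mid's own z axis and vertical below 0.12 rad and linear speed of each of pot, vial, slides, rack below 0.02 m/s and horizontal distance between vial_mid and cell_vial_floor below 0.015 m and z of vial_mid in the frame of cell_vial_floor between 0.027 and 0.037 m and horizontal distance between slides_mid and cell_slides_floor below 0.015 m and z of slides_mid in the frame of cell_slides_floor between 0.025 and 0.035 m and horizontal distance between rack_grip and cell_rack_floor below 0.015 m and z of rack_grip in the frame of cell_rack_floor between 0.028 and 0.038 m and distance of each of open_pot_mid, empty_rack_mid from where it was at the start of the episode below 0.03 m); the robot touches nothing.
It fails at once if one of the four things to be packed is dropped, thrown or batted: it moves faster than 0.5 m/s while no finger touches it ((contact force between pot and the fingers below 0.02 N and linear speed of pot above 0.5 m/s) or (contact force between vial and the fingers below 0.02 N and linear speed of vial above 0.5 m/s) or (contact force between slides and the fingers below 0.02 N and linear speed of slides above 0.5 m/s) or (contact force between rack and the fingers below 0.02 N and linear speed of rack above 0.5 m/s)).
It fails at once if the open pot or the empty rack is taken away or pushed more than 60 mm (distance of any of open_pot_mid, empty_rack_mid from where it was at the start of the episode above 0.06 m).
It also fails if it takes over 109 s, if anything falls off the work surface, if the arm or the gripper's body presses on something with over 40 N, if the wrist force passes 120 N, or if a joint passes its speed limit or range.

## Working session

There is one attempt and no reset: what is moved stays moved. The work goes in short steps, Python scripts to look and compute and a tool call to move; the robot and the scene stay as the last step left them, time stands still between calls to the robot, and variables do not carry over. Pictures are saved under pics/ and viewed, at most 14 in all, crops included, and the job is handed in when it is done.

Besides the shell and the picture viewer there is one more tool, called after "Call:" by a JSON object that holds its "fn" and its "kwargs". jog_arm: Moves the arm, as the interface text tells. Its arguments: {"type":"object","properties":{"gripper":{"type":"array"},"offset":{"type":"array"},"twist":{"type":"array"},"squeeze":{"type":"number"}},"required":["gripper","offset","twist"]}

```bash
mkdir -p pics; cat > h.py <<'E'
import numpy as np, cv2
from workcell import env
def cam(n):
    d=env.read_camera(n); d['f']=240/np.tan(np.radians(d['fovy'])/2); return d
def world(d):
    v,u=np.mgrid[0:480,0:640]; z=d['z_map']
    p=np.stack([(u-d['cx'])/d['f']*z,-(v-d['cy'])/d['f']*z,-z,np.ones_like(z)],-1)
    return (p@np.array(d['cam_to_world']).T)[...,:3]
def ray(d,u,v,h):
    M=np.array(d['cam_to_world']); r=M[:3,:3]@np.array([(u-d['cx'])/d['f'],-(v-d['cy'])/d['f'],-1])
    return M[:3,3]+r*(h-M[2,3])/r[2]
def save(im,n): cv2.imwrite('pics/'+n,im[...,::-1])
E
python3 - <<'E'
from h import *
for n in('top','scene'):
    d=cam(n); save(d['image'],n+'1.png'); print(n,{k:v for k,v in d.items() if k not in('image','z_map')})
print(env.get_state())
E
```

```text
top {'fovy': 45.630677720314246, 'cx': 311.24326168912194, 'cy': 227.503049549593, 'cam_to_world': array([[ 0.01298786,  0.99595123, -0.08895204,  0.35705067],
       [-0.99991245,  0.01271123, -0.00367559,  0.00737698],
       [-0.00253002,  0.088992  ,  0.99602913,  1.45305305],
       [ 0.        ,  0.        ,  0.        ,  1.        ]]), 'f': np.float64(570.5098493606322)}
scene {'fovy': 54.77629046120468, 'cx': 313.6720010310029, 'cy': 240.530995008636, 'cam_to_world': array([[-0.27911807, -0.64847216,  0.70822098,  1.16927507],
       [ 0.96025327, -0.19048675,  0.20403051,  0.20962752],
       [ 0.00259861,  0.73702012,  0.67586581,  0.70743411],
       [ 0.        ,  0.        ,  0.        ,  1.        ]]), 'f': np.float64(463.241500790377)}
{'clock': 0.1, 'joint_pos': array([-1.29859710e+00,  3.13935501e-01,  4.51012634e-02,  1.30361090e+00,
        3.18841502e-05,  1.43118135e+00]), 'qvel': array([ 0.00072332, -0.00445702,  0.00078407,  0.00066702, -0.00062227,
       -0.00033464]), 'tau': array([ 1.79145063e-03, -4.81724739e+01,  2.99244261e+01,  1.27217872e-02,
       -2.32101120e-04,  1.91906190e-05]), 'tcp_pos': array([ 0.23002551, -0.5264894 ,  0.23049579]), 'orientation': array([-8.23649591e-04,  9.78875595e-01,  2.04455104e-01, -3.87044414e-05]), 'wrist_force': array([-0.02963871, -0.29827   ,  0.36117974]), 'ft_torque': array([-0.04312235,  0.02143011,  0.0055478 ]), 'grip_force': 0.0, 'finger_gap': 0.08522890522353493}
```

View pics/top1.png

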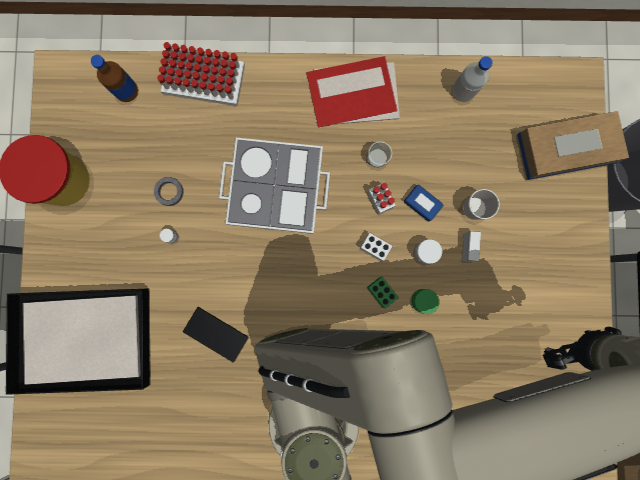

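View pics/scene1.png

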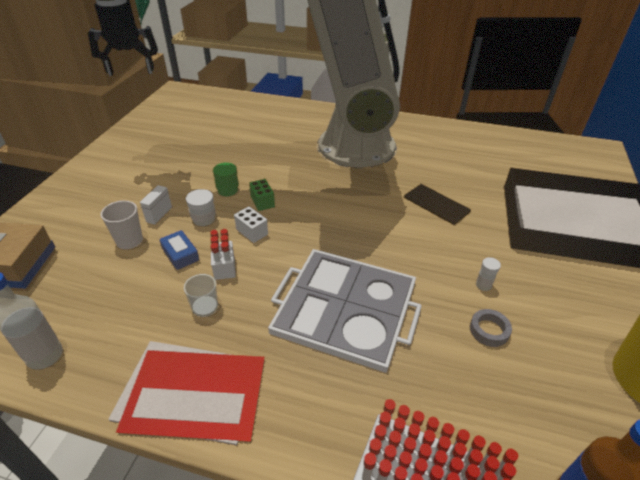

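The top view shows these candidates:
- **Capped pot:** white cap at (429,251). The green pot at (425,300) is a decoy.
- **Vial:** (168,235).
- **Slide box:** (472,246). The blue box at (424,202) is a decoy.
- **Filled rack:** six red caps at (381,197). The large tube array at (200,72) is not it.
- **Empty rack:** (376,246). The green rack at (382,292) is a decoy.
- **Open pots:** (378,154) and (482,204).
- **Tray:** (275,185).

I'll measure next and confirm the picks in one enlarged crop.

```bash
python3 - <<'E'
from h import *
d=cam('top'); im=d['image']; W=world(d); Z=W[...,2]
print('table z', np.median(Z[330:370,180:190]), 'handle', np.median(Z[120:130,440:450]))
hsv=cv2.cvtColor(im,cv2.COLOR_RGB2HSV)
white=(hsv[...,1]<45)&(hsv[...,2]>140)
def comp(mask,box,nm,h):
    u0,v0,u1,v1=box; m=np.zeros(mask.shape,np.uint8); m[v0:v1,u0:u1]=mask[v0:v1,u0:u1]
    n,l,s,c=cv2.connectedComponentsWithStats(m); 
    for i in range(1,n):
        if s[i,4]<60: continue
        cs,_=cv2.findContours((l==i).astype(np.uint8),0,1)
        pts=np.array([ray(d,*p[0],h)[:2] for p in cs[0]]).astype(np.float32)*1000
        r=cv2.minAreaRect(pts); zz=Z[l==i]
        P=W[l==i]
        print(nm,'uv',c[i].round(1),'rect mm',np.round(r[0],1),np.round(r[1],1),round(r[2],1),'z',np.percentile(zz,[5,50,95]).round(3),'depth xy',np.median(P[:,:2],0).round(4))
# height masks: tops
top=lambda a,b:(Z>a)&(Z<b)
comp(top(.055,.075),(405,230,450,275),'pot',.066)
comp(top(.052,.072),(150,220,185,250),'vial',.064)
comp(top(.051,.067),(450,222,495,270),'slides',.06)
comp(top(.036,.052),(355,225,400,268),'empty',.045)
comp((hsv[...,1]>140)&((hsv[...,0]<8)|(hsv[...,0]>172)),(360,170,405,222),'redcaps',.085)
comp(top(.036,.052),(360,170,405,222),'fblock',.045)
comp(top(.07,.095),(360,170,405,222),'fcaps',.085)
comp(top(.045,.07),(355,130,400,175),'open1',.062)
comp(top(.045,.1),(460,180,505,225),'open2',.062)
comp(white&(Z<.016),(228,140,322,230),'cell',.011)
comp((Z>.01)&(hsv[...,1]<60)&(hsv[...,2]<160),(220,130,330,240),'plates',.019)
comp(Z>.008,(215,130,335,240),'tray',.018)
a=cv2.resize(im[130:320,355:510],None,fx=3.1,fy=3.1,interpolation=cv2.INTER_CUBIC)
b=cv2.resize(im[130:240,150:335],None,fx=1.7,fy=1.7); c=np.zeros((589,800,3),np.uint8); c[:a.shape[0],:a.shape[1]]=a[:589]; c[:b.shape[0],485:485+b.shape[1]]=b
save(c,'crop.png')
E
```

```text
table z 0.0009496291683384062 handle -0.0007962174522581078
pot uv [429.4 251.1] rect mm [ 427.3 -274.5] [58.3 58.6] 89.8 z [0.061 0.066 0.071] depth xy [ 0.4272 -0.2754]
vial uv [166.8 234.9] rect mm [458.5 365.2] [34.2 32.6] 65.2 z [0.058 0.064 0.068] depth xy [0.4584 0.3652]
slides uv [473.9 245.6] rect mm [ 442.1 -384.9] [29.4 72. ] 86.2 z [0.054 0.059 0.064] depth xy [ 0.4415 -0.3854]
empty uv [376.4 246.4] rect mm [ 438.1 -149. ] [66.2 44.5] 60.3 z [0.04  0.045 0.049] depth xy [ 0.4387 -0.1485]
fblock uv [380.6 199.8] rect mm [ 560.4 -161.7] [65.6 44.8] 26.5 z [0.04  0.045 0.05 ] depth xy [ 0.554  -0.1577]
fcaps uv [380.5 187.5] rect mm [ 578.6 -154. ] [15.3 35.8] 24.1 z [0.075 0.085 0.089] depth xy [ 0.5793 -0.1555]
fcaps uv [383.9 195. ] rect mm [ 560.2 -162.1] [15.2 35.9] 27.4 z [0.076 0.084 0.089] depth xy [ 0.5603 -0.1623]
fcaps uv [387.5 202.4] rect mm [ 542.7 -170.8] [15.1 35.9] 27.3 z [0.077 0.084 0.09 ] depth xy [ 0.5429 -0.1729]
open1 uv [380.1 151.9] rect mm [ 668.7 -154.1] [60.5 56.9] 0.0 z [0.048 0.059 0.065] depth xy [ 0.6775 -0.1571]
open2 uv [484.7 203.2] rect mm [ 545.9 -407.2] [71.8 81.3] 0.7 z [0.048 0.074 0.087] depth xy [ 0.5468 -0.4187]
cell uv [255.7 162. ] rect mm [653.3 157.3] [75.3 76.4] 46.3 z [0.006 0.011 0.015] depth xy [0.6531 0.1573]
cell uv [297.2 166.4] rect mm [642.2  50.9] [42.8 87.8] 84.2 z [0.006 0.011 0.015] depth xy [0.6431 0.051 ]
cell uv [292.6 207.7] rect mm [535.9  61. ] [62. 84.] 84.7 z [0.006 0.011 0.015] depth xy [0.5356 0.06  ]
cell uv [251.  203.2] rect mm [546.6 167. ] [46.4 45.9] 1.2 z [0.006 0.011 0.016] depth xy [0.5463 0.167 ]
plates uv [272.  185.3] rect mm [593.6 108.7] [213.5 213.9] 84.7 z [0.013 0.019 0.024] depth xy [0.5895 0.1151]
tray uv [273.9 185. ] rect mm [593.3 107.7] [275.4 224.9] 84.7 z [0.009 0.017 0.023] depth xy [0.5915 0.1095]
```

View pics/crop.png

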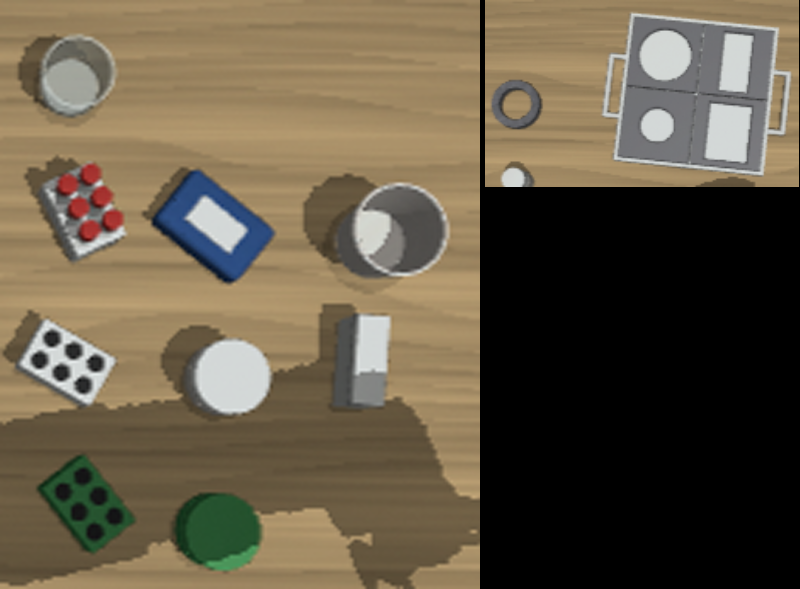

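The crop confirms the picks: the white-capped pot, the white slide box, the 2x3 red-capped rack, and the tray cells. The sizes and heights match the given ones (tops at 66, 64, 60, 45 and 85 mm; tray pitch 107 mm). I'll start with the slide box at (442,-385), long axis at -3.8°. I'm turning the tool by about +152° so the wrist stays mid-range.

Call:
{"fn": "jog_arm", "kwargs": {"gripper": [1, 1, 1, 1, 1, 1, 1, 1], "offset": [[3, 2, 0], [6, 4, 0], [9, 6, 0], [12, 8, 0], [15, 10, 0], [18, 12, 0], [20, 13.3, 0], [21.2, 14.1, 0]], "twist": [10, 20, 30, 40, 50, 60, 70, 80], "squeeze": 40}}

```text
clock: 1.15
tcp_pos: [0.4431, -0.3849, 0.2309]
orientation: [-0.0, 0.616, 0.788, 0.0]
wrist_force: [0.0, 0.1, 0.8]
finger_gap: 0.0854
grip_force: 0.0
```

Call:
{"fn": "jog_arm", "kwargs": {"gripper": [1, 1, 1, 1, 1, 1, 1, 1], "offset": [[0, 0, -1], [0, 0, -2], [0, 0, -4], [0, 0, -6], [0, 0, -8], [0, 0, -10], [0, 0, -11], [0, 0, -11]], "twist": [10, 20, 30, 40, 50, 60, 70, 72]}}

```text
clock: 2.15
tcp_pos: [0.4415, -0.3852, 0.12]
orientation: [-0.001, 0.038, 0.999, 0.001]
wrist_force: [-0.2, 1.3, 1.0]
finger_gap: 0.0853
grip_force: 0.0
```

```bash
cat >> h.py <<'E'
def st():
    s=env.get_state(); w,x,y,z=s['orientation']
    print('t',round(s['clock'],2),'tcp',s['tcp_pos'].round(4),'yaw',round(float(np.degrees(np.arctan2(2*(x*y+w*z),1-2*(y*y+z*z)))),1),'gap',round(s['finger_gap'],4),'grip',round(s['grip_force'],1),'F',s['wrist_force'].round(1),'q6',round(s['joint_pos'][5],2))
E
python3 - <<'E'
from h import *
st(); d=cam('scene'); u=d['image'][130:300,60:330]; save(cv2.resize(u,None,fx=2.8,fy=2.8),'s2.png')
E
```

```text
t 2.15 tcp [ 0.4415 -0.3852  0.12  ] yaw 175.6 gap 0.0853 grip 0.0 F [-0.2  1.3  1. ] q6 -0.78
```

View pics/s2.png

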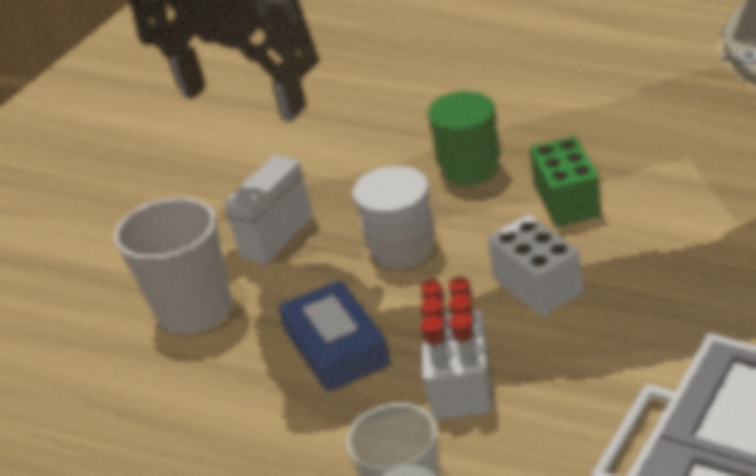

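The close view shows the fingers (crop 185,85 and 290,105) straddling the slide box (270,210), with clear space towards the pot. Descending and gripping.

Call:
{"fn": "jog_arm", "kwargs": {"gripper": [1, 1, 1, 1, 1, 0, 0, 0], "offset": [[0, 0, -3], [0, 0, -6], [0, 0, -8.5], [0, 0, -10], [0, 0, -10], [0, 0, -10], [0, 0, -10], [0, 0, -10]], "twist": [0, 0, 0, 0, 0, 0, 0, 0], "squeeze": 40}}

```text
clock: 3.2
tcp_pos: [0.4425, -0.3864, 0.0222]
orientation: [0.0, 0.039, 0.999, -0.001]
wrist_force: [-0.8, -0.5, 0.0]
finger_gap: 0.032
grip_force: 0.0
```

Call:
{"fn": "jog_arm", "kwargs": {"gripper": [0, 0, 0, 0, 0, 0, 0, 0], "offset": [[0, 0, 0], [0, 0, 0], [0, 0, 1], [0, 0, 3], [0, 0, 5], [0, 0, 8], [0, 0, 11], [0, 0, 13]], "twist": [0, 0, 0, 0, 0, 0, 0, 0]}}

```text
clock: 4.2
tcp_pos: [0.4423, -0.3861, 0.153]
orientation: [0.0, 0.038, 0.999, -0.0]
wrist_force: [-0.4, -0.5, -1.0]
finger_gap: 0.0256
grip_force: 39.7
```

Call:
{"fn": "jog_arm", "kwargs": {"gripper": [0, 0, 0, 0, 0, 0, 0, 0], "offset": [[1, 2, 1], [2.5, 5.5, 2], [4.5, 10, 2], [6.5, 14.5, 2], [8.5, 19, 2], [10.5, 23.5, 2], [12.5, 28, 2], [14.5, 32, 2]], "twist": [0, 0, 0, -1, -1, -1, -1, -1]}}

```text
clock: 5.2
tcp_pos: [0.5868, -0.0629, 0.1709]
orientation: [-0.001, 0.047, 0.999, 0.0]
wrist_force: [-0.4, -0.5, -1.8]
finger_gap: 0.0255
grip_force: 39.7
```

Call:
{"fn": "jog_arm", "kwargs": {"gripper": [0, 0, 0, 0, 0, 0, 0, 0], "offset": [[2, 4.5, 0], [3.7, 8, 0], [5, 10.8, -1], [5.5, 11.7, -3], [5.5, 11.7, -5.5], [5.5, 11.7, -7.5], [5.5, 11.7, -9], [5.5, 11.7, -9]], "twist": [0, 0, 0, 0, 0, 0, 0, 0]}}

```text
clock: 6.2
tcp_pos: [0.6406, 0.0517, 0.0797]
orientation: [-0.002, 0.047, 0.999, 0.0]
wrist_force: [-0.1, 0.4, -1.1]
finger_gap: 0.0253
grip_force: 39.7
```

```bash
python3 - <<'E'
from h import *
st(); d=cam('scene'); save(cv2.resize(d['image'][170:380,200:440],None,fx=2.5,fy=2.5),'s3.png')
E
```

```text
t 6.2 tcp [0.6406 0.0517 0.0797] yaw 174.6 gap 0.0253 grip 39.7 F [-0.1  0.4 -1.1] q6 0.05
```

View pics/s3.png

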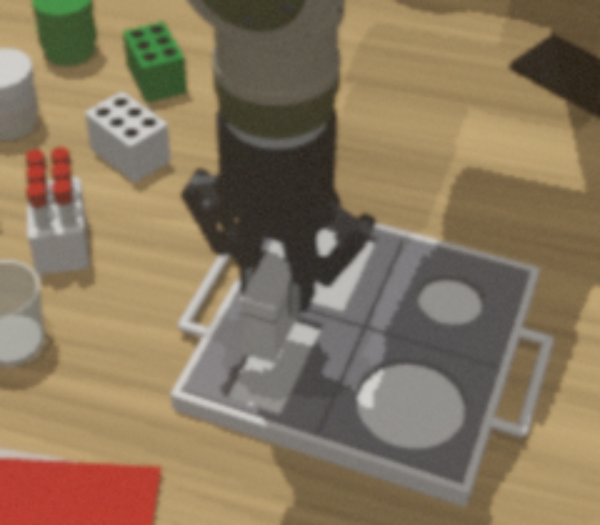

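The box hangs upright over the narrow slot (crop 270,340). Lowering with a slow finish.

Call:
{"fn": "jog_arm", "kwargs": {"gripper": [0, 0, 0, 0, 0, 0, 0, 0], "offset": [[0.1, 0, -1.5], [0.1, 0, -2.7], [0.1, 0, -3.6], [0.1, 0, -4.2], [0.1, 0, -4.5], [0.1, 0, -4.6], [0.1, 0, -4.7], [0.1, 0, -4.7]], "twist": [0, 0, 0, 0, 0, 0, 0, 0]}}

```text
clock: 7.25
tcp_pos: [0.6433, 0.051, 0.0346]
orientation: [0.0, 0.047, 0.999, 0.0]
wrist_force: [0.0, -0.7, -0.8]
finger_gap: 0.0254
grip_force: 39.7
```

Call:
{"fn": "jog_arm", "kwargs": {"gripper": [0, 0, 0, 0, 0, 0, 0, 0], "offset": [[0, 0, -0.1], [0, 0, -0.2], [0, 0, -0.2], [0, 0, -0.3], [0, 0, -0.3], [0, 0, -0.3], [0, 0, -0.3], [0, 0, -0.3]], "twist": [0, 0, 0, 0, 0, 0, 0, 0]}}

```text
clock: 8.25
tcp_pos: [0.6433, 0.051, 0.033]
orientation: [0.001, 0.047, 0.999, 0.0]
wrist_force: [-4.3, 0.1, 10.5]
finger_gap: 0.0257
grip_force: 41.3
```

Contact (10 N). Releasing and rising.

Call:
{"fn": "jog_arm", "kwargs": {"gripper": [0.7, 0.7, 1, 1, 1, 1, 1, 1], "offset": [[0, 0, 0.1], [0, 0, 0.1], [0, 0, 0.1], [0, 0, 0.5], [0, 0, 3], [0, 0, 7], [0, 0, 11], [0, 0, 14]], "twist": [0, 0, 0, 0, 0, 0, 0, 0]}}

```text
clock: 9.25
tcp_pos: [0.6437, 0.051, 0.1736]
orientation: [0.001, 0.047, 0.999, 0.0]
wrist_force: [1.6, 0.1, 0.5]
finger_gap: 0.0856
grip_force: 0.0
```

Call:
{"fn": "jog_arm", "kwargs": {"gripper": [1, 1, 1, 1, 1, 1, 1, 1], "offset": [[-3, -4.5, 0], [-6, -9, 0], [-9, -13.5, 0], [-12, -18, 0], [-15, -22.5, 0], [-18, -27, 0], [-20.5, -31, 0], [-21.6, -32.6, 0]], "twist": [0, 0, 0, 0, 0, 0, 0, 0]}}

```text
clock: 10.25
tcp_pos: [0.4258, -0.2771, 0.1717]
orientation: [0.0, 0.049, 0.999, -0.0]
wrist_force: [0.1, -0.2, 0.3]
finger_gap: 0.0852
grip_force: 0.0
```

```bash
python3 - <<'E'
from h import *
st(); d=cam('top'); W=world(d); Z=W[...,2]
m=np.zeros(Z.shape,bool); m[140:200,280:325]=((Z>.06)&(Z<.08))[140:200,280:325]
P=W[m]; r=cv2.minAreaRect(P[:,:2].astype(np.float32)*1000); print(m.sum(),np.median(P,0),r)
E
```

```text
t 10.25 tcp [ 0.4258 -0.2771  0.1717] yaw 174.4 gap 0.0852 grip 0.0 F [ 0.1 -0.2  0.3] q6 -0.64
323 [0.64206469 0.05023443 0.07053666] ((643.7592163085938, 50.33110046386719), (27.523181915283203, 73.16535949707031), 85.69147491455078)
```

The slide box sits at (643,50) with its top at 70.5 mm, so it rests on the cell floor. Now the pot.

Call:
{"fn": "jog_arm", "kwargs": {"gripper": [1, 1, 1, 1, 1, 1, 1, 1], "offset": [[0.1, 0.2, -2], [0.1, 0.2, -5], [0.1, 0.2, -8], [0.1, 0.2, -10.5], [0.1, 0.2, -12.5], [0.1, 0.2, -13.5], [0.1, 0.2, -13.7], [0.1, 0.2, -13.7]], "twist": [0, 0, 0, 0, 0, 0, 0, 0]}}

```text
clock: 11.3
tcp_pos: [0.4286, -0.2732, 0.0349]
orientation: [0.0, 0.047, 0.999, -0.0]
wrist_force: [0.1, -0.3, 0.0]
finger_gap: 0.0851
grip_force: 0.0
```

Call:
{"fn": "jog_arm", "kwargs": {"gripper": [0, 0, 0, 0, 0, 0, 0, 0], "offset": [[0, 0, 0], [0, 0, 0], [0, 0, 0], [0, 0, 0], [0, 0, 0], [0, 0, 0.5], [0, 0, 1.5], [0, 0, 3]], "twist": [0, 0, 0, 0, 0, 0, 0, 0]}}

```text
clock: 12.3
tcp_pos: [0.4279, -0.2727, 0.0649]
orientation: [-0.0, 0.047, 0.999, 0.0]
wrist_force: [-0.7, -0.4, -1.0]
finger_gap: 0.0583
grip_force: 43.1
```

```bash
python3 - <<'E'
from h import *
st(); d=cam('scene'); save(cv2.resize(d['image'][90:290,90:330],None,fx=2.5,fy=2.5),'s4.png')
E
```

```text
t 12.3 tcp [ 0.4279 -0.2727  0.0649] yaw 174.6 gap 0.0583 grip 43.1 F [-0.7 -0.4 -1. ] q6 -0.63
```

View pics/s4.png

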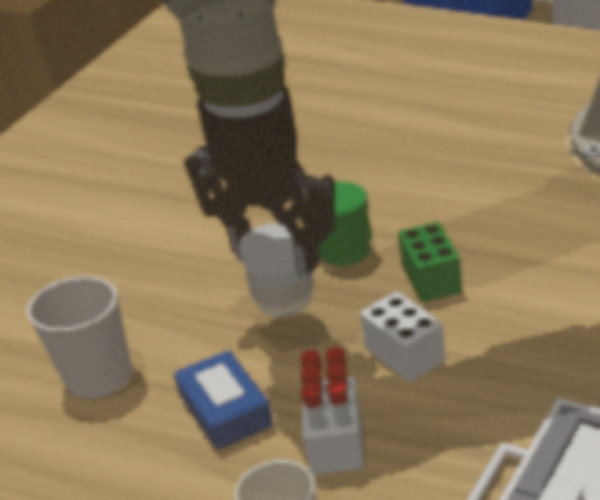

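The pot is held just above the table (crop 280,270), upright. Carrying it to the large round cell.

Call:
{"fn": "jog_arm", "kwargs": {"gripper": [0, 0, 0, 0, 0, 0, 0, 0], "offset": [[0, 0, 3], [0, 0, 7], [1, 2, 10], [3, 5.5, 11.5], [5, 9.5, 12], [7, 13.5, 12], [9, 17.5, 12], [11, 21.5, 12]], "twist": [0, 0, 0, 0, 0, 0, 0, 0]}}

```text
clock: 13.35
tcp_pos: [0.5389, -0.0566, 0.1851]
orientation: [0.001, 0.047, 0.999, -0.0]
wrist_force: [-0.0, 0.4, -0.7]
finger_gap: 0.0583
grip_force: 43.5
```

Call:
{"fn": "jog_arm", "kwargs": {"gripper": [0, 0, 0, 0, 0, 0, 0, 0], "offset": [[2, 4, 0], [4, 8, 0], [6, 12, 0], [8, 15.5, 0], [9.8, 18.5, 0], [11, 20.8, -1], [11.5, 21.5, -2.5], [11.5, 21.5, -4]], "twist": [0, 0, 0, 0, 0, 0, 0, 0]}}

```text
clock: 14.35
tcp_pos: [0.6526, 0.1567, 0.1425]
orientation: [-0.001, 0.047, 0.999, -0.0]
wrist_force: [0.1, -0.2, -2.3]
finger_gap: 0.059
grip_force: 43.5
```

Call:
{"fn": "jog_arm", "kwargs": {"gripper": [0, 0, 0, 0, 0, 0, 0, 0], "offset": [[0, 0, -2], [0, 0, -4.5], [0, 0, -6.5], [0, 0, -8], [0, 0, -8.6], [0, 0, -9], [0, 0, -9.2], [0, 0, -9.2]], "twist": [0, 0, 0, 0, 0, 0, 0, 0]}}

```text
clock: 15.35
tcp_pos: [0.6535, 0.1571, 0.0528]
orientation: [0.0, 0.047, 0.999, 0.0]
wrist_force: [-0.0, -0.3, -0.7]
finger_gap: 0.0587
grip_force: 43.5
```

Call:
{"fn": "jog_arm", "kwargs": {"gripper": [0, 0, 0, 0, 0, 0, 0, 0], "offset": [[0, 0, -0.2], [0, 0, -0.3], [0, 0, -0.4], [0, 0, -0.5], [0, 0, -0.6], [0, 0, -0.7], [0, 0, -0.7], [0, 0, -0.7]], "twist": [0, 0, 0, 0, 0, 0, 0, 0]}}

```text
clock: 16.35
tcp_pos: [0.6533, 0.157, 0.0467]
orientation: [0.001, 0.047, 0.999, 0.0]
wrist_force: [-3.3, -0.1, 6.5]
finger_gap: 0.0583
grip_force: 44.0
```

```bash
python3 - <<'E'
from h import *
st(); d=cam('scene'); save(cv2.resize(d['image'][190:390,230:470],None,fx=2.5,fy=2.5),'s5.png')
E
```

```text
t 16.35 tcp [0.6533 0.157  0.0467] yaw 174.6 gap 0.0583 grip 44.0 F [-3.3 -0.1  6.5] q6 0.21
```

View pics/s5.png

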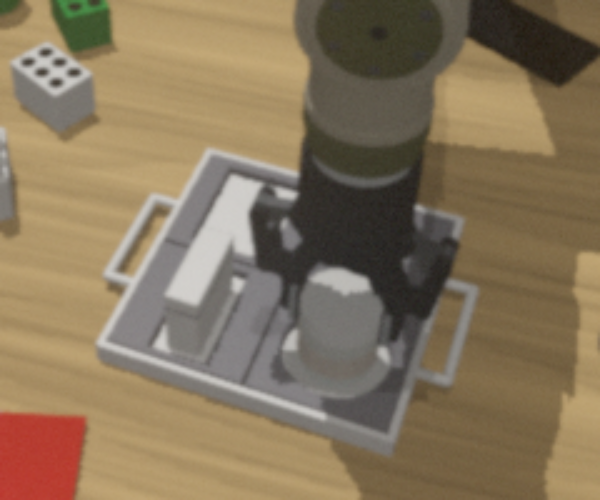

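The pot stands in its cut-out (crop 340,330) with contact force present, and the slide box is fine at (200,290). Releasing and going to the vial.

Call:
{"fn": "jog_arm", "kwargs": {"gripper": [0.8, 0.9, 1, 1, 1, 1, 1, 1], "offset": [[0, 0, 0.1], [0, 0, 0.1], [0, 0, 0.1], [0, 0, 0.5], [0, 0, 3], [0, 0, 7], [0, 0, 10], [0, 0, 12]], "twist": [0, 0, 0, 0, 0, 0, 0, 0]}}

```text
clock: 17.4
tcp_pos: [0.6538, 0.1571, 0.1676]
orientation: [0.001, 0.047, 0.999, 0.0]
wrist_force: [0.8, 1.0, -0.3]
finger_gap: 0.0854
grip_force: 0.0
```

Call:
{"fn": "jog_arm", "kwargs": {"gripper": [1, 1, 1, 1, 1, 1, 1, 1], "offset": [[-3, 3.2, 0], [-6, 6.4, 0], [-9, 9.6, 0], [-12, 12.8, 0], [-15, 16, 0], [-18, 19.2, 0], [-19.5, 20.8, -2], [-19.5, 20.8, -4]], "twist": [0, 0, 0, 0, 0, 0, 0, 0]}}

```text
clock: 18.4
tcp_pos: [0.4569, 0.3667, 0.1256]
orientation: [0.0, 0.046, 0.999, 0.0]
wrist_force: [0.1, -0.6, -1.3]
finger_gap: 0.0855
grip_force: 0.0
```

```bash
python3 - <<'E'
from h import *
st(); d=cam('top'); W=world(d); Z=W[...,2]
m=np.zeros(Z.shape,bool); m[130:190,230:280]=((Z>.065)&(Z<.09))[130:190,230:280]
P=W[m]; print(m.sum(),np.median(P,0),cv2.minAreaRect(P[:,:2].astype(np.float32)*1000))
A=np.c_[P[:,:2]-P[:,:2].mean(0),np.ones(len(P))]; print('tilt',np.linalg.lstsq(A,P[:,2],rcond=None)[0])
d=cam('scene'); W=world(d);Z=W[...,2]; save(cv2.resize(d['image'][200:340,410:570],None,fx=3,fy=3),'s6.png')
E
```

```text
t 18.4 tcp [0.4569 0.3667 0.1256] yaw 174.8 gap 0.0855 grip 0.0 F [ 0.1 -0.6 -1.3] q6 0.63
474 [0.65154337 0.15661878 0.07680588] ((652.603515625, 157.16357421875), (59.05707931518555, 57.664405822753906), 45.05818176269531)
tilt [0.010314   0.01981674 0.07697705]
```

View pics/s6.png

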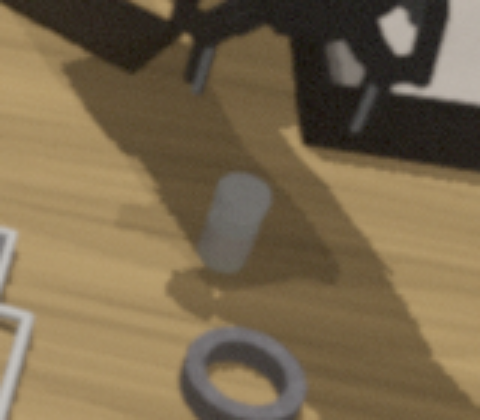

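The pot stands at (652.6,157) with its top at 77 mm and level. The vial is midway between the fingers in the crop (235,220). Descending.

Call:
{"fn": "jog_arm", "kwargs": {"gripper": [1, 1, 1, 1, 1, 0, 0, 0], "offset": [[0.1, -0.1, -3], [0.1, -0.1, -6], [0.1, -0.1, -8.5], [0.1, -0.1, -10.3], [0.1, -0.1, -11], [0.1, -0.1, -11], [0.1, -0.1, -11], [0.1, -0.1, -11]], "twist": [0, 0, 0, 0, 0, 0, 0, 0]}}

```text
clock: 19.5
tcp_pos: [0.4598, 0.3644, 0.0163]
orientation: [0.001, 0.047, 0.999, 0.001]
wrist_force: [0.8, 2.0, 6.0]
finger_gap: 0.0324
grip_force: 40.4
```

Call:
{"fn": "jog_arm", "kwargs": {"gripper": [0, 0, 0, 0, 0, 0, 0, 0], "offset": [[0, 0, 0], [0, 0, 0], [0, 0, 0], [0, 0, 1], [0, 0, 3], [0, 0, 6], [0, 0, 9], [0, 0, 11]], "twist": [0, 0, 0, 0, 0, 0, 0, 0]}}

```text
clock: 20.5
tcp_pos: [0.4592, 0.3639, 0.127]
orientation: [0.0, 0.047, 0.999, 0.0]
wrist_force: [-0.3, 0.3, -0.7]
finger_gap: 0.0321
grip_force: 39.5
```

Call:
{"fn": "jog_arm", "kwargs": {"gripper": [0, 0, 0, 0, 0, 0, 0, 0], "offset": [[1, -2, 0.5], [2.5, -5.5, 0.5], [4.2, -9.5, 0.5], [6, -13.5, 0.5], [7.7, -17.3, 0.5], [8.5, -19.2, 0], [8.7, -19.7, -1], [8.7, -19.7, -2]], "twist": [0, 0, 0, 0, 0, 0, 0, 0]}}

```text
clock: 21.5
tcp_pos: [0.5455, 0.1675, 0.1043]
orientation: [-0.001, 0.047, 0.999, 0.0]
wrist_force: [-0.4, -0.2, 0.2]
finger_gap: 0.0322
grip_force: 39.6
```

Call:
{"fn": "jog_arm", "kwargs": {"gripper": [0, 0, 0, 0, 0, 0, 0, 0], "offset": [[0, 0, -2], [0, 0, -4], [0, 0, -5.5], [0, 0, -6.6], [0, 0, -7.2], [0, 0, -7.5], [0, 0, -7.6], [0, 0, -7.6]], "twist": [0, 0, 0, 0, 0, 0, 0, 0]}}

```text
clock: 22.5
tcp_pos: [0.5465, 0.167, 0.0297]
orientation: [0.0, 0.047, 0.999, 0.0]
wrist_force: [-0.1, 0.2, 0.8]
finger_gap: 0.0322
grip_force: 39.6
```

Call:
{"fn": "jog_arm", "kwargs": {"gripper": [0, 0, 0, 0, 0, 0, 0, 0], "offset": [[0, 0, -0.1], [0, 0, -0.1], [0, 0, -0.2], [0, 0, -0.2], [0, 0, -0.3], [0, 0, -0.3], [0, 0, -0.3], [0, 0, -0.3]], "twist": [0, 0, 0, 0, 0, 0, 0, 0]}}

```text
clock: 23.5
tcp_pos: [0.5465, 0.1671, 0.0272]
orientation: [0.001, 0.047, 0.999, 0.0]
wrist_force: [-1.3, 0.1, 6.2]
finger_gap: 0.032
grip_force: 39.0
```

```bash
python3 - <<'E'
from h import *
st(); d=cam('scene'); save(cv2.resize(d['image'][190:390,230:470],None,fx=2.5,fy=2.5),'s7.png')
E
```

```text
t 23.5 tcp [0.5465 0.1671 0.0272] yaw 174.6 gap 0.032 grip 39.0 F [-1.3  0.1  6.2] q6 0.25
```

View pics/s7.png

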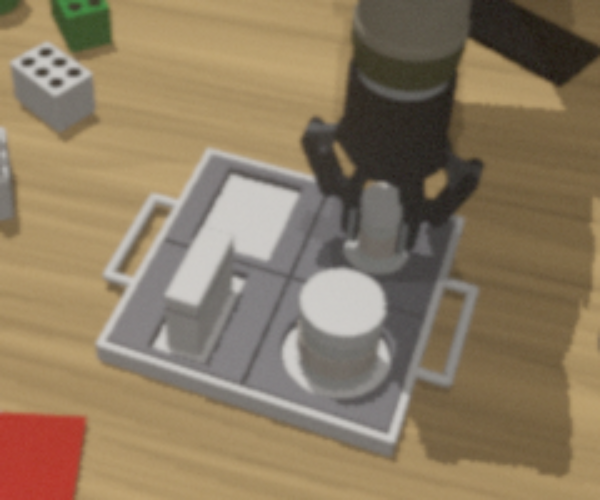

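The vial is on its cell floor (crop 380,225). Releasing and moving to the rack with a +31.4° turn.

Call:
{"fn": "jog_arm", "kwargs": {"gripper": [0.6, 0.7, 0.8, 0.8, 0.8, 0.8, 0.8, 0.8], "offset": [[0, 0, 0.1], [0, 0, 0.1], [0, 0, 0.1], [0, 0, 0.5], [0, 0, 3], [0, 0, 7], [0, 0, 11], [0, 0, 15]], "twist": [0, 0, 0, 0, 0, 0, 0, 0]}}

```text
clock: 24.55
tcp_pos: [0.546, 0.167, 0.1778]
orientation: [0.0, 0.047, 0.999, 0.0]
wrist_force: [1.0, -0.2, -0.5]
finger_gap: 0.0682
grip_force: 0.0
```

Call:
{"fn": "jog_arm", "kwargs": {"gripper": [0.8, 0.8, 0.8, 0.8, 0.8, 0.8, 0.8, 0.8], "offset": [[0, -4.5, 0], [0, -9.5, 0], [0.5, -14.5, 0], [0.5, -19.5, 0], [1, -24.5, 0], [1.4, -29, 0], [1.4, -32, 0], [1.4, -32.9, -1]], "twist": [4, 9, 14, 19, 24, 28, 31.4, 31.4]}}

```text
clock: 25.55
tcp_pos: [0.5607, -0.164, 0.1668]
orientation: [0.001, -0.223, 0.975, -0.001]
wrist_force: [-0.3, -0.4, -0.1]
finger_gap: 0.0685
grip_force: 0.0
```

```bash
python3 - <<'E'
from h import *
st(); d=cam('top'); W=world(d); Z=W[...,2]
m=np.zeros(Z.shape,bool); m[185:225,235:275]=((Z>.065)&(Z<.085))[185:225,235:275]
P=W[m]; print('vial',m.sum(),np.median(P,0),cv2.minAreaRect(P[:,:2].astype(np.float32)*1000)[:2])
d=cam('scene'); save(cv2.resize(d['image'][150:300,140:320],None,fx=3,fy=3),'s8.png')
E
```

```text
t 25.55 tcp [ 0.5607 -0.164   0.1668] yaw -154.2 gap 0.0685 grip 0.0 F [-0.3 -0.4 -0.1] q6 -0.87
vial 154 [0.54446284 0.16781321 0.07537863] ((544.5296630859375, 168.91946411132812), (33.420406341552734, 31.006196975708008))
```

View pics/s8.png

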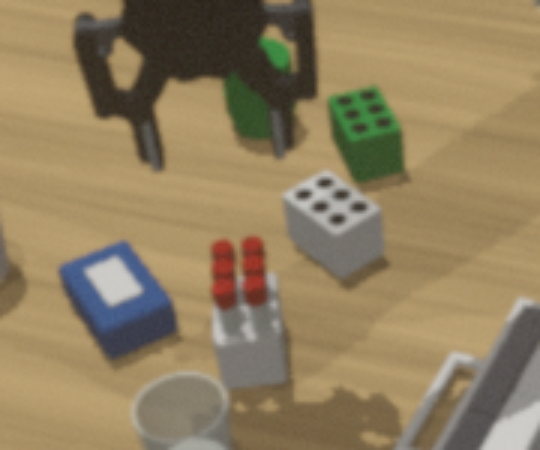

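The vial is in place at (545,168), and its top at 75 mm is right for the cell floor. The fingers straddle the rack's width, clear of the blue box and the empty rack. Descending.

Call:
{"fn": "jog_arm", "kwargs": {"gripper": [0.8, 0.8, 0.8, 0.8, 0.8, 0.8, 0.8, 0.8], "offset": [[0, 0.1, -3], [0, 0.1, -6], [0, 0.1, -9], [0, 0.1, -11.5], [0, 0.1, -13.3], [0, 0.1, -14.3], [0, 0.1, -14.8], [0, 0.1, -14.8]], "twist": [0, 0, 0, 0, 0, 0, 0, 0]}}

```text
clock: 26.65
tcp_pos: [0.5603, -0.1606, 0.0185]
orientation: [0.0, -0.225, 0.974, 0.0]
wrist_force: [0.0, 0.5, 0.3]
finger_gap: 0.0684
grip_force: 0.0
```

Call:
{"fn": "jog_arm", "kwargs": {"gripper": [0, 0, 0, 0, 0, 0, 0, 0], "offset": [[0, 0, 0], [0, 0, 0], [0, 0, 0], [0, 0, 0], [0, 0, 0], [0, 0, 0], [0, 0, 0.5], [0, 0, 1.5]], "twist": [0, 0, 0, 0, 0, 0, 0, 0], "squeeze": 50}}

```text
clock: 27.65
tcp_pos: [0.5591, -0.1606, 0.0329]
orientation: [-0.001, -0.225, 0.974, 0.001]
wrist_force: [0.2, -0.0, -1.1]
finger_gap: 0.0432
grip_force: 50.2
```

Call:
{"fn": "jog_arm", "kwargs": {"gripper": [0, 0, 0, 0, 0, 0, 0, 0], "offset": [[0, 0, 2], [0, 0, 5], [0, 0, 8.5], [-0.2, 1, 11.5], [-0.5, 3.5, 13], [-1, 7, 13], [-1.3, 10.5, 13], [-1.6, 14, 13]], "twist": [0, 0, 0, 0, -4, -10, -16, -22]}}

```text
clock: 28.65
tcp_pos: [0.5437, -0.0199, 0.1637]
orientation: [-0.0, -0.033, 0.999, 0.0]
wrist_force: [0.5, 0.8, -1.1]
finger_gap: 0.0433
grip_force: 50.3
```

Call:
{"fn": "jog_arm", "kwargs": {"gripper": [0, 0, 0, 0, 0, 0, 0, 0], "offset": [[-0.3, 3.5, 0], [-0.6, 6.5, 0], [-0.8, 8, -1], [-0.8, 8.1, -3], [-0.8, 8.1, -5], [-0.8, 8.1, -7], [-0.8, 8.1, -8.5], [-0.8, 8.1, -9]], "twist": [-5, -9.4, -9.4, -9.4, -9.4, -9.4, -9.4, -9.4]}}

```text
clock: 29.65
tcp_pos: [0.5353, 0.0597, 0.0721]
orientation: [-0.001, 0.047, 0.999, -0.0]
wrist_force: [0.5, -0.2, -2.0]
finger_gap: 0.0429
grip_force: 50.3
```

```bash
python3 - <<'E'
from h import *
st(); d=cam('scene'); save(cv2.resize(d['image'][170:370,230:470],None,fx=2.5,fy=2.5),'s9.png')
E
```

```text
t 29.65 tcp [0.5353 0.0597 0.0721] yaw 174.6 gap 0.0429 grip 50.3 F [ 0.5 -0.2 -2. ] q6 0.06
```

View pics/s9.png

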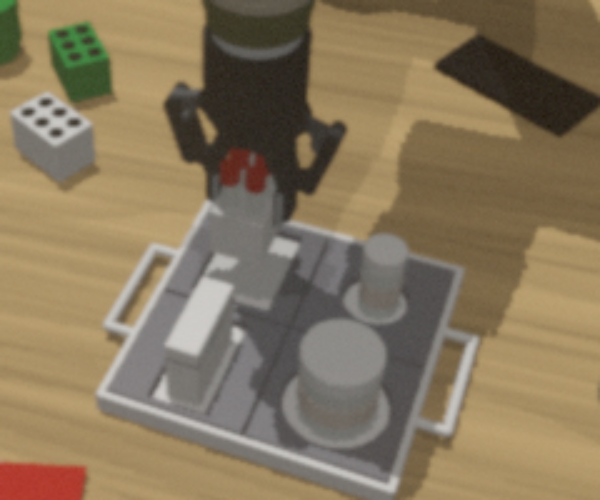

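The rack hangs level over its cut-out (crop 250,240), and the other three items stand well. Lowering.

Call:
{"fn": "jog_arm", "kwargs": {"gripper": [0, 0, 0, 0, 0, 0, 0, 0], "offset": [[0, 0, -1], [0, 0, -2], [0, 0, -3], [0, 0, -3.5], [0, 0, -3.8], [0, 0, -4], [0, 0, -4], [0, 0, -4]], "twist": [0, 0, 0, 0, 0, 0, 0, 0]}}

```text
clock: 30.7
tcp_pos: [0.5364, 0.06, 0.0336]
orientation: [0.0, 0.047, 0.999, 0.0]
wrist_force: [0.2, 0.7, -1.6]
finger_gap: 0.0433
grip_force: 50.3
```

Call:
{"fn": "jog_arm", "kwargs": {"gripper": [0, 0, 0, 0, 0, 0, 0, 0], "offset": [[0, 0, -0.1], [0, 0, -0.1], [0, 0, -0.2], [0, 0, -0.2], [0, 0, -0.3], [0, 0, -0.3], [0, 0, -0.3], [0, 0, -0.3]], "twist": [0, 0, 0, 0, 0, 0, 0, 0]}}

```text
clock: 31.7
tcp_pos: [0.5362, 0.06, 0.0304]
orientation: [0.0, 0.047, 0.999, 0.0]
wrist_force: [-1.0, 0.6, -0.6]
finger_gap: 0.0436
grip_force: 50.3
```

Call:
{"fn": "jog_arm", "kwargs": {"gripper": [0, 0, 0, 0, 0, 0, 0, 0], "offset": [[0, 0, -0.1], [0, 0, -0.1], [0, 0, -0.1], [0, 0, -0.2], [0, 0, -0.2], [0, 0, -0.2], [0, 0, -0.2], [0, 0, -0.2]], "twist": [0, 0, 0, 0, 0, 0, 0, 0]}}

```text
clock: 32.7
tcp_pos: [0.5362, 0.06, 0.0303]
orientation: [0.001, 0.047, 0.999, -0.0]
wrist_force: [-5.6, -0.1, 16.1]
finger_gap: 0.0434
grip_force: 52.4
```

Seated. Releasing, then retreating up.

Call:
{"fn": "jog_arm", "kwargs": {"gripper": [0.7, 0.7, 0.8, 0.8, 0.8, 0.8, 0.8, 0.8], "offset": [[0, 0, 0.2], [0, 0, 0.2], [0, 0, 0.2], [0, 0, 0.5], [0, 0, 2], [0, 0, 5], [0, 0, 10], [0, 0, 15]], "twist": [0, 0, 0, 0, 0, 0, 0, 0]}}

```text
clock: 33.7
tcp_pos: [0.536, 0.06, 0.1807]
orientation: [0.0, 0.047, 0.999, 0.0]
wrist_force: [0.9, 0.4, -0.2]
finger_gap: 0.0683
grip_force: 0.0
```

Call:
{"fn": "jog_arm", "kwargs": {"gripper": [0.8, 0.8, 0.8, 0.8, 0.8, 0.8, 0.8, 0.8], "offset": [[0, -3, 2], [0, -7, 4], [0, -12, 4], [0, -17, 4], [0, -22, 4], [0, -26, 4], [0, -28, 4], [0, -28, 4]], "twist": [0, 0, 0, 0, 0, 0, 0, 0]}}

```text
clock: 34.7
tcp_pos: [0.5361, -0.2208, 0.2187]
orientation: [0.0, 0.048, 0.999, 0.0]
wrist_force: [-0.4, 0.1, 0.6]
finger_gap: 0.0684
grip_force: 0.0
```

```bash
python3 - <<'E'
from h import *
st(); d=cam('top'); W=world(d); Z=W[...,2]
def c(n,b,lo,hi):
    u0,v0,u1,v1=b; m=np.zeros(Z.shape,bool); m[v0:v1,u0:u1]=((Z>lo)&(Z<hi))[v0:v1,u0:u1]; P=W[m]
    r=cv2.minAreaRect(P[:,:2].astype(np.float32)*1000); print(n,m.sum(),np.median(P,0).round(4),np.round(r[0],1),np.round(r[1],1),round(r[2],1))
c('slides',(280,140,325,190),.06,.08); c('pot',(230,130,280,190),.065,.09); c('vial',(235,185,275,225),.065,.085)
c('rackblock',(275,185,325,232),.049,.064); c('rackcaps',(275,180,325,232),.085,.11)
d=cam('scene'); save(cv2.resize(d['image'][170:390,160:480],None,fx=2.4,fy=2.4),'s10.png')
E
```

```text
t 34.7 tcp [ 0.5361 -0.2208  0.2187] yaw 174.5 gap 0.0684 grip 0.0 F [-0.4  0.1  0.6] q6 -0.43
slides 318 [0.6422 0.0509 0.0707] [643.3  50.4] [27.2 72.8] 85.0
pot 476 [0.6517 0.1566 0.077 ] [652.1 156.2] [58.6 56.9] 0.7
vial 155 [0.5432 0.1681 0.0749] [544.3 168.6] [31.8 31.1] 45.9
rackblock 240 [0.5306 0.0603 0.0559] [535.9  60.1] [44.  65.9] 84.6
rackcaps 217 [0.5363 0.0589 0.0955] [535.5  59.6] [34.3 54.4] 84.2
```

View pics/s10.png

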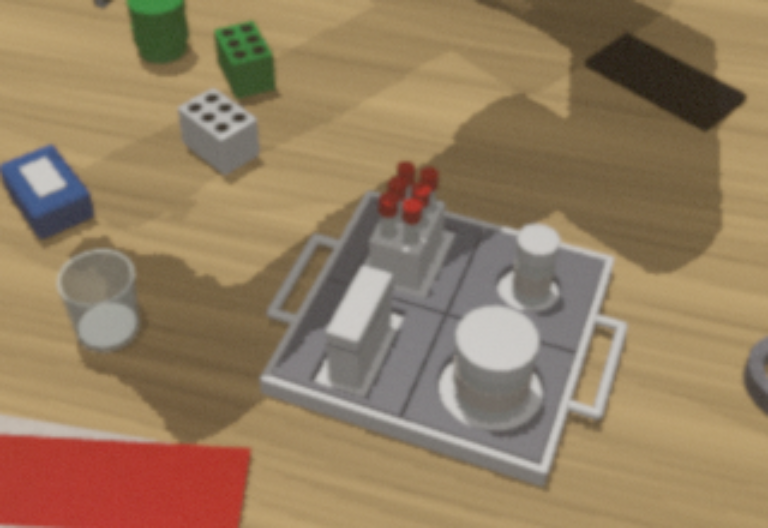

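All four items stand in their cells within about 3 mm, at the right heights. The open pot and the empty rack are untouched.

```bash
python3 -c "
from workcell import env; print(env.hand_in())"
```

```text
the job is handed in; nothing more can be done
None
```

The job is handed in at about 35 s of the 109 s: the capped pot, vial, slide box and filled rack each stand upright in their own cut-out, the open pot and empty rack were left alone, and no verdict came back on hand-in.

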